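Press the pointer knob onto a variable transformer's D-shaft and hold it down

ROBOT

A 6-joint arm with a two-finger parallel gripper is mounted at the origin on the work surface. World frame = base frame: x ahead of the robot, y to its left, z up, the work surface at z = 0. Lengths are in m, angles in rad, forces in N, time in s.
With the tool pointing down it reaches from about 0.225 to 0.875 m from the base axis. Payload 3.4 kg.
Tool frame: the origin (TCP) lies at the very end of the fingers, on their centre line; the grasp point (between the pads) lies 19 mm behind it (grip_depth is the distance from the TCP to the grasp point, in m); x points along the fingers, z is the direction in which the jaws open and shut, and the axes are right-handed (so a half turn about x gives the same grasp; the last joint's range is limited). The gripper opens to 85 mm and grips with 20 to 120 N. Pads are 22 mm wide; open, the fingers measure 114 mm over their backs; the gripper's body (76 mm by 85 mm) begins 54 mm behind the grasp point. The pads swing forward as they close: fully open they stand 13 mm farther back than shut.
Start: joints at [1.002, 0.276, 1.505, -0, 1.361, -0.121], TCP at [0.249, 0.518, 0.231] pointing down, gripper open.
Joint ranges: [-2.89, 2.89], [-0.75, 2.08], [0.22, 2.7], [-1.18, 4.32], [0.11, 2.71], [-2.7, 2.7]. Speed limits (rad/s): [2.57, 2.57, 3.14, 3.14, 3.14, 3.14].

INTERFACE

Orientations are given as a unit quaternion [w, x, y, z].
In Python, from rig import get_state, get_image, sign_off, grip_depth gives the robot as it stands. The module is installed in compiled form; this text tells all that it offers.
- The arm moves only by the tool arm_command, never from a script. Its argument "series" is a list of rows, each an object with "dp": the shift along the tool's x, y, z scaled (see below), a list of three; "angular": the turn, a rotation vector about the tool's x, y, z scaled (see below), a list of three; "gripper": the finger opening in mm, from 0 to 85.4. A call has exactly 8 rows; each row shifts and turns the pose as measured when the row begins, along the tool's axes as they then stand; what a row does not reach is not made up. The controller multiplies each number of a shift by 0.12 m and each number of a turn by 90 degrees. A row lasts 1/8 s, in which the tool goes at most 62.5 mm and 10.7 degrees, less where a joint would pass 70% of its speed; a pose out of reach is approached as far as the arm can. A call with a number of a shift or a turn outside -1 to 1 is refused whole. A call with a gripper value outside its range is refused whole. The fingers move at their own pace and stop on an object; "grip_force" is the grip in N (left out, the last holds). Time passes only in rows, so rows that do not move let the fingers close, or fill a call up. It gives the time, the measured TCP pose, the force and the opening at its end, in the units of the state.
- get_state(): the state, without advancing time (a new reading comes with each control period).
- get_image(name): name is "scene" or "side" or "wrist"; returns a dict with "image" (420x560x3 uint8, blue, green, red), "depth" (420x560 float32, m along the optical axis (not along the pixel's ray), 0 where there is no reading), "mtx" (3x3 intrinsics, pixels), "view" (4x4, takes a point from world to camera coordinates); the wrist camera has in their place "mount" (4x4, takes a point from camera to tool coordinates, whose origin is the TCP and whose axes are the tool frame's). Camera axes: x right, y up, looking along -z (the intrinsics and any distortion apply to the point x, -y, -z); pixel columns grow to the right and rows downward; lengths in m; the calibration is good to about 2 mm. A picture is of the moment at which its call begins: read the wrist's pose just before it.
- sign_off(): hands the job in, once; it reports no verdict.
The state is a dict: "clock": time; "qpos": joint angles; "qd": joint speeds; "effort": joint torques, N m; "position": TCP position; "ee_rot": TCP orientation; "contact_force": force on the tool from outside, world axes, zero at the start; "moment": the same for the moment, N m; "width": finger opening in m.
Only numpy, scipy, OpenCV 4.12 (cv2) and the standard library are available. Lean on these libraries where they do the work, as an engineer would, in place of code of your own. Each camera call takes 0.05 s, during which the arm holds its last target. There are 200 camera calls.

TASK

Fit the black pointer knob with the white line back on the bench transformer: turn it so that its white pointer lies along the red index line on the dial (only then does its D-shaped bore match the flat of the shaft) and slide it down the shaft. Press it against the spring washer under it until it is fully home on its seat, and finish while still holding it pressed down there, so that a colleague can tighten the set screw: do not let go. Leave the red knob, the screwdriver, the circuit board and the multimeter where they are.

Things in the scene. Friction and masses are not known exactly. Their poses are not given: they have to be found in the camera images.
- knob: loose black pointer knob (about 70 g), upright on the bench, bore down. Origin: centre of its underside, z up. Round skirt 50 mm across, tapering to 42 mm at its flat shoulder 24 mm above the underside; on the shoulder stands the grip bar: 42 mm long (along x), 16 mm wide (along y), from 24 to 46 mm height. A white line on the bar's top and end marks the +x half, the pointer
- pointer (a point): point on the black knob's pointer: on the top of the grip bar, 18 mm from the knob's axis towards +x and 46 mm above its underside
- variac: variable transformer, fixed to the bench: round grey housing 120 mm across, white dial on top, 84 mm above the bench. Origin: centre of its underside, on the shaft's axis, z up. On the dial a dark seat, 36 mm across, top 90 mm above the bench: the knob is home when its underside lies on it. A red index line on the dial, 28 to 53 mm from the axis, points along +x, as must the knob's pointer
- shaft_top (a point): centre of the top end of the brass-coloured upright D-shaft, 108 mm above the bench. The shaft is 14 mm in diameter, its top 2.5 mm chamfered, cut to a half-moon D: flat 1 mm from the axis on the transformer's +x side (the red line's side). It does not turn
- washer (a joint): how far the copper-coloured spring washer round the shaft (28 mm across) is pressed down, in m: 0 at rest, when its top is 6 mm above the seat (96 mm above the bench); 0.006 when it is level with the seat. It takes about 3.6 N to start moving and 9 N to press level; it springs back and lifts the knob if that is let go
- red_knob: a red plastic knob of the same shape and size, without white line; not to be moved. Origin: centre of its underside. The two knobs may stand in either of two places
- screwdriver: screwdriver with a yellow handle, 170 mm long, lying on the bench; not to be moved. x along it
- board: green circuit board with components, 110 x 150 mm, up to 15 mm tall, lying flat; not to be moved. Origin: centre of its underside
- multimeter: yellow and black multimeter, 170 x 82 mm, about 45 mm tall, lying flat; not to be moved. Origin: centre of its underside
- bore (a point): centre of the mouth of the black knob's D-shaped bore (same point as the knob's origin): 15.6 mm across, 20 mm deep from the underside, flat on the pointer (+x) side, 1.8 mm from the axis, so 0.8 mm clear of the shaft all round
Mind the look-alikes: they are no part of the job. Of the things that look like the knob, the middle-sized one is meant.

How it is judged:
On the way, in this order (a step that is already met when the one before it is completed fails the run):
1. the black knob is lifted off the bench in the gripper (height (world z) of knob above 0.04 m and contact force between knob and the fingers above 1 N), for 0.2 s.
2. the black knob is on the shaft with its flat matched: pointer along the red line, at least 8 mm of the shaft inside (z of knob in the frame of variac below 0.1 m and horizontal distance between knob and variac below 0.004 m and x of pointer in the frame of variac above 0.014 m), for 0.1 s.
At the end, for the whole second after the job is handed in: Black knob upright (0.1 rad) on the shaft, centred to 3 mm, pointer mark 14.5 mm or more towards the red line, underside within 2 mm of the seat, washer pressed 4 mm or more, at rest; gripper still touching it (over 1 N) and pressing it (over 3 N on the transformer) (value of joint washer above 0.004 m and z of knob in the frame of variac below 0.092 m and horizontal distance between knob and variac below 0.003 m and x of pointer in the frame of variac above 0.0145 m and angle between knob's own z axis and vertical below 0.1 rad and contact force between knob and the fingers above 1 N and contact force between knob and variac above 3 N and linear speed of knob below 0.01 m/s); the arm keeps its last pose, push and grip.
It fails at once if the red knob is moved more than 20 mm (distance of red_knob from where it was at the start of the episode above 0.02 m).
It fails at once if the screwdriver is moved more than 30 mm (distance of screwdriver from where it was at the start of the episode above 0.03 m).
It fails at once if the circuit board is moved more than 20 mm (distance of board from where it was at the start of the episode above 0.02 m).
It fails at once if the multimeter is moved more than 20 mm (distance of multimeter from where it was at the start of the episode above 0.02 m).
It also fails if it takes over 37 s, if anything falls off the work surface, if the arm or the gripper's body presses on something with over 40 N, if the wrist force passes 120 N, or if a joint passes its speed limit or range.

## Working session

There is one attempt and no reset: what is moved stays moved. The work goes in short steps, Python scripts to look and compute and a tool call to move; the robot and the scene stay as the last step left them, time stands still between calls to the robot, and variables do not carry over. Pictures are saved under pics/ and viewed, about 8 in all and at most 12, crops included, and the job is handed in when it is done.

Besides the shell and the picture viewer there is one more tool, called as name(argument=value, ...) on one line, values as JSON. arm_command: Moves the arm, as the interface text tells. Its arguments: {"type":"object","properties":{"series":{"type":"array","items":{"type":"object","properties":{"dp":{"type":"array","items":{"type":"number"}},"angular":{"type":"array","items":{"type":"number"}},"gripper":{"type":"number"}}}},"grip_force":{"type":"number"}},"required":["series"]}

```bash
mkdir -p pics; cat > h.py <<'E'
import numpy as np, cv2
from scipy.spatial.transform import Rotation as R
from rig import get_state, get_image, sign_off, grip_depth
def toolT(s):
    T=np.eye(4); q=s["ee_rot"]; T[:3,:3]=R.from_quat([q[1],q[2],q[3],q[0]]).as_matrix(); T[:3,3]=s["position"]; return T
def grab(name):
    s=get_state(); d=get_image(name)
    d["c2w"]= toolT(s)@np.array(d["mount"]) if "mount" in d else np.linalg.inv(d["view"])
    return d
def cloud(d):
    K=np.array(d["mtx"]); h,w=d["depth"].shape; v,u=np.mgrid[:h,:w]; z=d["depth"]
    p=np.stack([(u-K[0,2])/K[0,0]*z,-(v-K[1,2])/K[1,1]*z,-z,np.ones_like(z)],-1)
    return (p@d["c2w"].T)[...,:3]
def ray(d,u,v,z):
    K=np.array(d["mtx"]); r=d["c2w"][:3,:3]@np.array([(u-K[0,2])/K[0,0],-(v-K[1,2])/K[1,1],-1]); o=d["c2w"][:3,3]
    return o+r*(z-o[2])/r[2]
E
python3 - <<'E'
from h import *
s=get_state(); print(s, grip_depth)
ims=[]
for n in ["scene","side","wrist"]:
    d=grab(n); cv2.imwrite(f"pics/{n}0.png",d["image"]); np.savez(f"{n}0.npz",**d); print(n,np.round(d["c2w"],3).tolist(),d.keys())
E
```

```text
{'clock': 0.0, 'qpos': array([ 1.00200380e+00,  2.76614756e-01,  1.50616204e+00, -3.40428590e-05,
        1.36068321e+00, -1.21005293e-01]), 'qd': array([ 0.00133176,  0.00036159,  0.0005585 , -0.000655  ,  0.0001344 ,
       -0.00092525]), 'effort': array([ 9.18053920e-04, -4.16766715e+01, -2.45813477e+01,  1.69749211e-05,
        1.09979571e-02, -1.08776604e-05]), 'position': array([0.24868617, 0.51784454, 0.23041692]), 'ee_rot': array([ 0.59794027, -0.37680043,  0.5991246 ,  0.37621613]), 'contact_force': array([ 0.16336187,  0.61184448, -0.01850904]), 'moment': array([ 0.02006459,  0.03923692, -0.02565415]), 'width': 0.08556523572735537} 0.0187
scene [[-0.057, -0.653, 0.756, 1.568], [0.998, -0.044, 0.038, 0.124], [0.008, 0.756, 0.654, 0.914], [0.0, 0.0, 0.0, 1.0]] dict_keys(['image', 'depth', 'mtx', 'view', 'c2w'])
side [[0.984, 0.107, -0.142, 0.437], [-0.177, 0.584, -0.792, -0.822], [-0.002, 0.804, 0.594, 0.759], [0.0, 0.0, 0.0, 1.0]] dict_keys(['image', 'depth', 'mtx', 'view', 'c2w'])
wrist [[0.434, -0.855, -0.284, 0.174], [0.901, 0.411, 0.139, 0.552], [-0.002, -0.317, 0.949, 0.374], [0.0, 0.0, 0.0, 1.0]] dict_keys(['image', 'depth', 'mtx', 'mount', 'c2w'])
```

View pics/scene0.png

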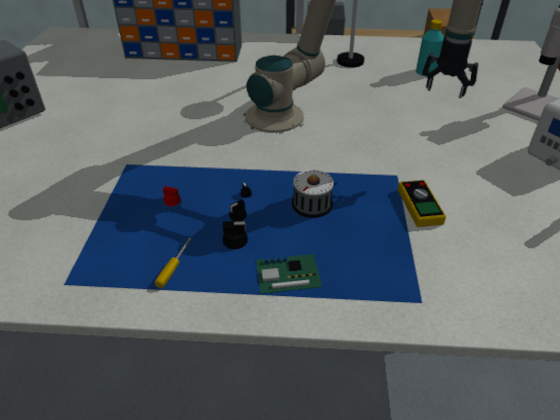

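View pics/side0.png

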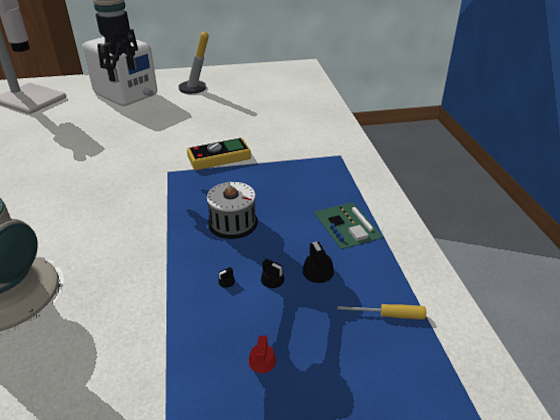

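Scene view: the candidates are a small black knob at (246,189), a middle one at (238,210), a large one at (235,232) and the red one at (171,196). In the side view they are at (226,277), (272,273), (318,262) and (262,355). By the description the middle one is meant. I'll check its size and look at a close crop.

```bash
python3 - <<'E'
from h import *
o=[]
D={n:dict(np.load(f"{n}0.npz")) for n in ["scene","side"]}
for n,box in [("scene",(215,180,260,250)),("side",(210,235,340,290))]:
    d=D[n]; P=cloud(d); hsv=cv2.cvtColor(d["image"],cv2.COLOR_BGR2HSV)
    x0,y0,x1,y1=box
    m=np.zeros(P.shape[:2],np.uint8); m[y0:y1,x0:x1]=((P[y0:y1,x0:x1,2]>0.008)).astype(np.uint8)
    k,l,st,c=cv2.connectedComponentsWithStats(m)
    for i in range(1,k):
        if st[i,4]<25: continue
        p=P[l==i]; t=p[p[:,2]>p[:,2].max()-0.006]
        print(n,st[i],"z95",np.percentile(p[:,2],97).round(4),"xy",np.percentile(p[:,:2],[2,98],axis=0).round(3).tolist(),"top",t.mean(0).round(3))
# variac
for n,(u,v) in [("scene",(313,180)),("side",(231,190))]:
    d=D[n]; P=cloud(d); sub=P[v-25:v+30,u-30:u+30].reshape(-1,3); img=d["image"][v-25:v+30,u-30:u+30].reshape(-1,3)
    s=sub[(abs(sub[:,2]-.084)<.004)]; print(n,"dial",len(s)); 
    c,r=cv2.minEnclosingCircle(s[:,:2].astype(np.float32)); print(c,r)
    h=cv2.cvtColor(d["image"],cv2.COLOR_BGR2HSV)
    m=((h[...,0]<6)|(h[...,0]>174))&(h[...,1]>130)&(h[...,2]>60); mm=np.zeros_like(m); mm[v-25:v+30,u-30:u+30]=m[v-25:v+30,u-30:u+30]
    ys,xs=np.where(mm); print("red",list(zip(xs,ys))[:40])
    if len(xs): print(np.array([ray(d,a,b,.084) for a,b in zip(xs,ys)]).round(3)[:,:2].tolist()[:40])
a=cv2.resize(D["scene"]["image"][160:260,160:340],None,fx=4,fy=4,interpolation=cv2.INTER_CUBIC)
b=cv2.resize(D["side"]["image"][170:300,190:350],None,fx=4,fy=4,interpolation=cv2.INTER_CUBIC)
a=cv2.resize(D["scene"]["image"][160:255,160:340],(560,296),interpolation=cv2.INTER_CUBIC)
b=cv2.resize(D["side"]["image"][175:290,190:350],(416,299),interpolation=cv2.INTER_CUBIC)
o=np.zeros((600,560,3),np.uint8); o[:296,:560]=a; o[300:599,:416]=b
cv2.imwrite("pics/crop1.png",cv2.convertScaleAbs(o,alpha=1.6))
E
```

```text
scene [241 183  11  13  98] z95 0.0342 xy [[0.445, -0.06], [0.473, -0.031]] top [ 0.457 -0.046  0.034]
scene [230 199  17  21 263] z95 0.0486 xy [[0.54, -0.077], [0.576, -0.036]] top [1.568 0.124 0.914]
scene [223 220  25  28 584] z95 0.0646 xy [[0.643, -0.079], [0.684, -0.021]] top [1.568 0.124 0.914]
side [302 241  32  40 844] z95 0.0644 xy [[0.618, -0.088], [0.675, -0.032]] top [ 0.437 -0.822  0.759]
side [261 258  23  28 482] z95 0.048 xy [[0.527, -0.085], [0.568, -0.05]] top [ 0.437 -0.822  0.759]
side [218 267  16  18 219] z95 0.034 xy [[0.438, -0.066], [0.467, -0.044]] top [ 0.437 -0.822  0.759]
scene dial 696
(0.4887992739677429, 0.14849236607551575) 0.05937039107084274
red [(np.int64(306), np.int64(187)), (np.int64(307), np.int64(187)), (np.int64(305), np.int64(188)), (np.int64(306), np.int64(188)), (np.int64(304), np.int64(189)), (np.int64(305), np.int64(189)), (np.int64(303), np.int64(190)), (np.int64(304), np.int64(190))]
[[0.518, 0.13], [0.518, 0.133], [0.522, 0.128], [0.522, 0.13], [0.527, 0.125], [0.527, 0.128], [0.531, 0.122], [0.531, 0.125]]
side dial 959
(0.4854137897491455, 0.14587584137916565) 0.05762602388858795
red [(np.int64(242), np.int64(197)), (np.int64(243), np.int64(197)), (np.int64(244), np.int64(198)), (np.int64(245), np.int64(198)), (np.int64(246), np.int64(198)), (np.int64(247), np.int64(198)), (np.int64(248), np.int64(199)), (np.int64(249), np.int64(199)), (np.int64(250), np.int64(199)), (np.int64(251), np.int64(199))]
[[0.511, 0.132], [0.514, 0.132], [0.516, 0.127], [0.518, 0.127], [0.52, 0.126], [0.522, 0.126], [0.524, 0.122], [0.526, 0.121], [0.529, 0.121], [0.531, 0.12]]
```

View pics/crop1.png

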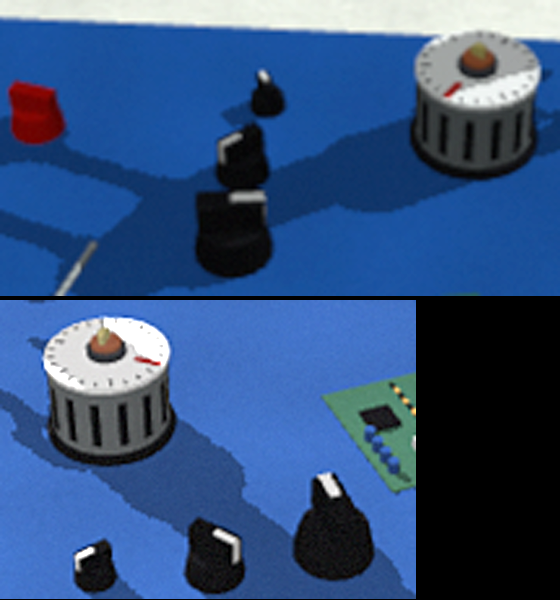

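The middle knob is about 48 mm tall and stands near (0.556,-0.063). Its white pointer faces +x/-y in both views, and it has large and small look-alikes on either side. The variac is near (0.487,0.147), with its red line at about -30°. I'll move over the variac first and measure it with the wrist camera.

```bash
cat >> h.py <<'E'
def go(x,y,z,jaw=None):
    """remaining shift (tool axes, command units) and turn (units) to the target; jaw = wanted jaw direction, deg"""
    s=get_state(); T=toolT(s); X=T[:3,:3]
    d=np.array([x,y,z])-T[:3,3]
    j=np.degrees(np.arctan2(X[1,2],X[0,2])); out=[d.round(4).tolist(),"units",(X.T@d/0.12).round(3).tolist(),"jaw",round(j,1)]
    if jaw is not None:
        a=(jaw-j+90)%180-90   # about world z; tool x is down -> opposite sign
        # level: rotation vector to the wanted frame
        xw=np.array([0,0,-1.]); th=np.radians(j+a); zw=np.array([np.cos(th),np.sin(th),0]); W=np.stack([xw,np.cross(zw,xw),zw],1)
        rv=R.from_matrix(X.T@W).as_rotvec(); out+=["turn deg",round(a,1),"units",(rv/(np.pi/2)).round(4).tolist()]
    print(*out); print("t",round(s["clock"],2),"pos",s["position"].round(4),"F",s["contact_force"].round(1),"w",round(s["width"],4),"q",s["qpos"].round(2))
E
python3 -c "
from h import *
go(.487,.147,.25,50); print(toolT(get_state()).round(3))"
```

```text
[0.2382, -0.371, 0.0193] units [-0.159, -3.128, -1.927] jaw 64.3 turn deg -14.3 units [0.1594, -0.0008, -0.0]
t 0.15 pos [0.2488 0.518  0.2307] F [-0.5 -0.5  0.6] w 0.0854 q [ 1.    0.28  1.51  0.    1.36 -0.12]
[[-0.001 -0.901  0.433  0.249]
 [-0.001  0.433  0.901  0.518]
 [-1.     0.    -0.001  0.231]
 [ 0.     0.     0.     1.   ]]
```

arm_command(series=[{"dp":[-0.02,-0.4,-0.25],"angular":[0,0,0],"gripper":50},{"dp":[-0.02,-0.4,-0.25],"angular":[0,0,0],"gripper":50},{"dp":[-0.02,-0.4,-0.25],"angular":[0,0,0],"gripper":50},{"dp":[-0.02,-0.4,-0.25],"angular":[0,0,0],"gripper":50},{"dp":[-0.02,-0.4,-0.25],"angular":[0.02,0,0],"gripper":50},{"dp":[-0.02,-0.4,-0.25],"angular":[0.02,0,0],"gripper":50},{"dp":[-0.02,-0.4,-0.24],"angular":[0.02,0,0],"gripper":50},{"dp":[0,-0.3,-0.18],"angular":[0.02,0,0],"gripper":50}], grip_force=60)

```text
clock: 1.15
position: [0.4822, 0.1366, 0.2457]
ee_rot: [0.62, -0.34, 0.621, 0.339]
contact_force: [1.1, 1.0, 0.9]
width: 0.0499
```

```bash
python3 - <<'E'
from h import *
go(.487,.147,.25,50)
d=grab("wrist"); np.savez("w1.npz",**d); cv2.imwrite("pics/w1.png",d["image"])
P=cloud(d); print((d["depth"]==0).mean())
E
```

```text
[0.0048, 0.0104, 0.0043] units [-0.036, 0.013, 0.094] jaw 57.4 turn deg -7.4 units [0.0818, -0.0012, -0.0]
t 1.15 pos [0.4822 0.1366 0.2457] F [1.1 1.  0.9] w 0.0499 q [ 0.14  0.16  1.63 -0.    1.36 -0.86]
0.0038945578231292517
```

View pics/w1.png

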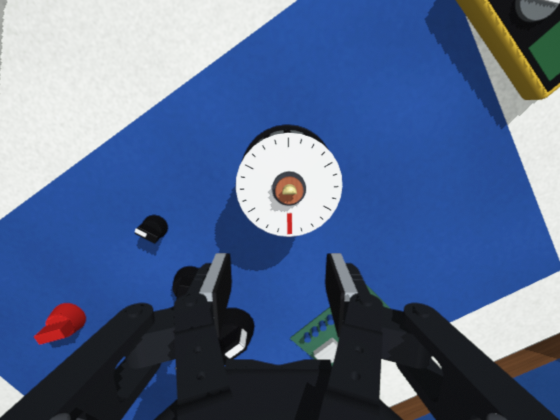

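Wrist view: the dial is centred at (289,184), with the brass shaft at (289,188) and the red line from (290,214) to (290,234). The middle knob is partly hidden behind the left finger at about (187,280).

```bash
cat >> h.py <<'E'
def variac(d):
    h=cv2.cvtColor(d["image"],cv2.COLOR_BGR2HSV); P=cloud(d)
    near=np.hypot(P[...,0]-.487,P[...,1]-.147)<.075
    m=((abs(P[...,2]-.084)<.005)&near&(h[...,1]<60)&(h[...,2]>110)).astype(np.uint8)
    cs,_=cv2.findContours(m,cv2.RETR_EXTERNAL,cv2.CHAIN_APPROX_NONE); c=cv2.convexHull(max(cs,key=cv2.contourArea))[:,0]
    q=np.array([ray(d,a,b,.084)[:2] for a,b in c]); 
    A=np.c_[2*q,np.ones(len(q))]; s=np.linalg.lstsq(A,(q**2).sum(1),rcond=None)[0]; cen=s[:2]; rad=np.sqrt(s[2]+cen@cen)
    print("dial",cen.round(4),"r",rad.round(4))
    r=((h[...,0]<6)|(h[...,0]>174))&(h[...,1]>150)&(h[...,2]>80)&near
    rr=np.hypot(*(P[...,:2]-cen).transpose(2,0,1)); r&=(rr>.026)&(rr<.056)
    ys,xs=np.where(r); L=np.array([ray(d,a,b,.084)[:2] for a,b in zip(xs,ys)]); mu=L.mean(0)
    w=np.linalg.svd(L-mu)[2][0]; w*=np.sign(w@(mu-cen)); e=(L-cen)@w
    print("red n",len(L),"angle(dir)",np.degrees(np.arctan2(w[1],w[0])).round(2),"angle(from dial)",np.degrees(np.arctan2(*(mu-cen)[::-1])).round(2),"r",e.min().round(4),e.max().round(4),"lateral",((mu-cen)@[-w[1],w[0]]).round(4))
    # copper washer (z .096), brass top (z .108)
    b=(h[...,0]>14)&(h[...,0]<40)&(h[...,1]>60)&(h[...,2]>50)&(rr<.02); ys,xs=np.where(b)
    if len(xs): print("brass n",len(xs),"px",xs.mean().round(1),ys.mean().round(1),"at .108",ray(d,xs.mean(),ys.mean(),.108)[:2].round(4))
    k=(h[...,1]>60)&(rr<.026)&(P[...,2]>.086); k=((h[...,2]<90)|(h[...,1]>60))&(rr<.024)
    return cen
E
python3 - <<'E'
from h import *
d=dict(np.load("w1.npz")); variac(d)
for n in["scene","side"]: variac(dict(np.load(n+"0.npz")))
P=cloud(d); s=P[150:215,250:330].reshape(-1,3); t=s[s[:,2]>.103]; print("shaft depth",len(t),t.mean(0).round(4),t.min(0).round(4),t.max(0).round(4)); print("dial z",np.median(s[abs(s[:,2]-.084)<.01][:,2]))
go(.556,-.063,.22,50)
E
```

```text
dial [0.4864 0.1454] r 0.0556
red n 71 angle(dir) -30.39 angle(from dial) -31.41 r 0.0304 0.0529 lateral -0.0008
brass n 128 px 288.9 189.5 at .108 [0.483  0.1467]
dial [0.5036 0.1609] r 0.0412
red n 8 angle(dir) -31.29 angle(from dial) -57.73 r 0.0263 0.0437 lateral -0.0174
brass n 11 px 314.4 176.6 at .108 [0.5009 0.1519]
dial [0.4857 0.1439] r 0.057
red n 7 angle(dir) -31.02 angle(from dial) -28.26 r 0.0341 0.0487 lateral 0.002
brass n 24 px 229.0 188.8 at .108 [0.4834 0.1358]
shaft depth 113 [0.4737 0.1515 0.1471] [0.4127 0.1396 0.1034] [0.4897 0.1799 0.3888]
dial z 0.08452210317360437
[0.0711, -0.1952, -0.0255] units [0.224, -1.379, -1.045] jaw 57.2 turn deg -7.2 units [0.0798, -0.0031, 0.0033]
t 1.2 pos [0.4849 0.1322 0.2455] F [ 1.7 -3.5  0.3] w 0.05 q [ 0.13  0.16  1.63 -0.01  1.36 -0.86]
```

arm_command(series=[{"dp":[0.04,-0.3,-0.23],"angular":[0,0,0],"gripper":50},{"dp":[0.06,-0.4,-0.3],"angular":[0,0,0],"gripper":50},{"dp":[0.06,-0.4,-0.3],"angular":[0,0,0],"gripper":50},{"dp":[0.05,-0.2,-0.15],"angular":[0.02,0,0],"gripper":50},{"dp":[0.02,-0.08,-0.06],"angular":[0.02,0,0],"gripper":50},{"dp":[0,0,0],"angular":[0.02,0,0],"gripper":50},{"dp":[0,0,0],"angular":[0,0,0],"gripper":50},{"dp":[0,0,0],"angular":[0,0,0],"gripper":50}])

```text
clock: 2.2
position: [0.557, -0.0655, 0.2171]
ee_rot: [0.636, -0.309, 0.637, 0.307]
contact_force: [0.7, 0.6, 0.2]
width: 0.05
```

```bash
python3 - <<'E'
from h import *
go(.556,-.063,.22,50)
d=grab("wrist"); np.savez("w2.npz",**d); cv2.imwrite("pics/w2.png",d["image"])
E
```

```text
[-0.001, 0.0025, 0.0029] units [-0.024, 0.02, 0.011] jaw 51.6 turn deg -1.6 units [0.0179, -0.0017, 0.0006]
t 2.2 pos [ 0.557  -0.0655  0.2171] F [0.7 0.6 0.2] w 0.05 q [-0.24  0.26  1.56 -0.    1.32 -1.14]
```

View pics/w2.png

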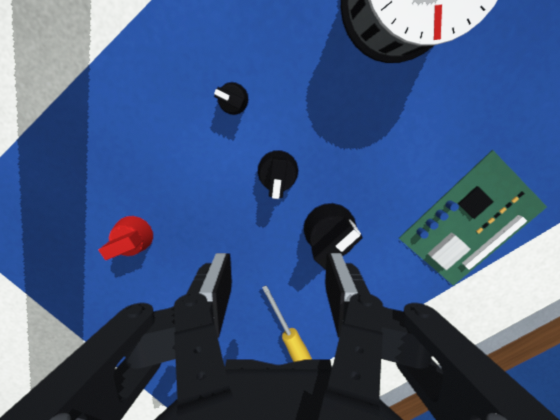

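Wrist view: the middle knob is at (277,170) with its white line at (276,188), pointing straight down in the image like the red line at (437,20). The small knob is at (232,97), the large one at (330,232) and the red one at (128,238).

```bash
cat >> h.py <<'E'
def knob(d,box=(245,140,310,210)):
    x0,y0,x1,y1=box; P=cloud(d); hsv=cv2.cvtColor(d["image"],cv2.COLOR_BGR2HSV)
    sel=np.zeros(P.shape[:2],bool); sel[y0:y1,x0:x1]=True
    top=sel&(P[...,2]>.040)&(P[...,2]<.056); ys,xs=np.where(top)
    q=np.array([ray(d,a,b,.046)[:2] for a,b in zip(xs,ys)],np.float32)
    (c,wh,a)=cv2.minAreaRect(q); print("bar top n",len(q),"rect",np.round(c,4),np.round(wh,4),"ang",round(a,1),"z med",np.median(P[top][:,2]).round(4))
    w=sel&(hsv[...,1]<60)&(hsv[...,2]>140)&(P[...,2]>.042); ys,xs=np.where(w)
    L=np.array([ray(d,a,b,.046)[:2] for a,b in zip(xs,ys)]); mu=L.mean(0); v=np.linalg.svd(L-mu)[2][0]; v*=np.sign(v@(mu-c)); e=(L-np.array(c))@v
    print("white n",len(L),"mean",mu.round(4),"angle",np.degrees(np.arctan2(v[1],v[0])).round(1),"from bar centre",np.degrees(np.arctan2(*(mu-np.array(c))[::-1])).round(1),"r",e.min().round(4),e.max().round(4))
    sk=sel&(P[...,2]>.006); sk=sk.astype(np.uint8); cs,_=cv2.findContours(sk,cv2.RETR_EXTERNAL,cv2.CHAIN_APPROX_NONE); cc=max(cs,key=cv2.contourArea)
    sh=sel&(abs(P[...,2]-.024)<.003); ys,xs=np.where(sh); S=np.array([ray(d,a,b,.024)[:2] for a,b in zip(xs,ys)],np.float32)
    print("shoulder n",len(S),np.round(cv2.minEnclosingCircle(S),4) if 0 else cv2.minEnclosingCircle(S))
E
python3 - <<'E'
from h import *
d=dict(np.load("w2.npz")); knob(d)
h=cv2.cvtColor(d["image"],cv2.COLOR_BGR2HSV)
r=((h[...,0]<6)|(h[...,0]>174))&(h[...,1]>150)&(h[...,2]>80); r[:,:400]=0; r[60:]=0
ys,xs=np.where(r); L=np.array([ray(d,a,b,.084)[:2] for a,b in zip(xs,ys)]); v=np.linalg.svd(L-L.mean(0))[2][0]; print("red ang",np.degrees(np.arctan2(v[1],v[0])))
E
```

```text
bar top n 582 rect [ 0.5493 -0.0623] [0.0158 0.0435] ang 45.0 z med 0.0464
white n 133 mean [ 0.5571 -0.0708] angle -45.2 from bar centre -47.6 r 0.0012 0.0217
shoulder n 554 ((0.5490390658378601, -0.062055785208940506), 0.021585945039987564)
red ang -31.37880735587948
```

```bash
python3 -c "
from h import *
go(.5492,-.0622,.0275,45)"
```

```text
[-0.0078, 0.0033, -0.1897] units [1.581, 0.07, -0.015] jaw 51.6 turn deg -6.6 units [0.0734, -0.0015, 0.0008]
t 2.25 pos [ 0.557  -0.0655  0.2172] F [ 0.5 -0.5 -0.3] w 0.0503 q [-0.24  0.26  1.56 -0.    1.32 -1.14]
```

arm_command(series=[{"dp":[0.1,0.035,-0.01],"angular":[0.04,0,0],"gripper":40},{"dp":[0.3,0.035,-0.01],"angular":[0.035,0,0],"gripper":40},{"dp":[0.35,0,0],"angular":[0,0,0],"gripper":40},{"dp":[0.3,0,0],"angular":[0,0,0],"gripper":40},{"dp":[0.15,0,0],"angular":[0,0,0],"gripper":40},{"dp":[0.05,0,0],"angular":[0,0,0],"gripper":40},{"dp":[0,0,0],"angular":[0,0,0],"gripper":40},{"dp":[0,0,0],"angular":[0,0,0],"gripper":40}])

```text
clock: 3.25
position: [0.5516, -0.057, 0.0684]
ee_rot: [0.656, -0.274, 0.65, 0.269]
contact_force: [0.7, 0.2, -0.3]
width: 0.0398
```

```bash
python3 -c "
from h import *
go(.5492,-.0622,.0275,45)
d=grab('wrist'); np.savez('w3.npz',**d); cv2.imwrite('pics/w3.png',d['image'])
try: knob(d,(200,100,340,330))
except Exception as e: print(e)"
```

```text
[-0.0024, -0.0052, -0.0409] units [0.341, -0.013, -0.046] jaw 45.1 turn deg -0.1 units [0.0014, 0.0026, 0.0061]
t 3.25 pos [ 0.5516 -0.057   0.0684] F [ 0.7  0.2 -0.3] w 0.0398 q [-0.23  0.38  1.79 -0.    0.96 -1.01]
bar top n 1675 rect [ 0.5488 -0.0622] [0.0157 0.0444] ang 45.5 z med 0.0465
white n 1303 mean [ 0.5617 -0.0723] angle 45.5 from bar centre -38.1 r -0.038 0.0435
shoulder n 1433 ((0.5487322211265564, -0.0617825910449028), 0.021850604563951492)
```

arm_command(series=[{"dp":[0.05,-0.01,-0.045],"angular":[0,0.003,0.006],"gripper":40},{"dp":[0.13,0,-0.01],"angular":[0,0,0],"gripper":40},{"dp":[0.12,0,0],"angular":[0,0,0],"gripper":40},{"dp":[0.04,0,0],"angular":[0,0,0],"gripper":40},{"dp":[0,0,0],"angular":[0,0,0],"gripper":40},{"dp":[0,0,0],"angular":[0,0,0],"gripper":40},{"dp":[0,0,0],"angular":[0,0,0],"gripper":10},{"dp":[0,0,0],"angular":[0,0,0],"gripper":10}])

```text
clock: 4.3
position: [0.5487, -0.0634, 0.026]
ee_rot: [0.654, -0.272, 0.653, 0.271]
contact_force: [0.1, 0.2, -1.4]
width: 0.0147
```

```bash
python3 -c "
from h import *
go(.5488,-.0621,.0275,45.5)"
```

```text
[0.0001, 0.0013, 0.0015] units [-0.012, 0.007, 0.008] jaw 45.1 turn deg 0.4 units [-0.0044, 0.0004, 0.0013]
t 4.3 pos [ 0.5487 -0.0634  0.026 ] F [ 0.1  0.2 -1.4] w 0.0147 q [-0.24  0.43  1.84 -0.    0.87 -1.03]
```

arm_command(series=[{"dp":[0,0,0],"angular":[0,0,0],"gripper":5},{"dp":[-0.08,0,0],"angular":[0,0,0],"gripper":5},{"dp":[-0.2,0,0],"angular":[0,0,0],"gripper":5},{"dp":[-0.3,0,0],"angular":[0,0,0],"gripper":5},{"dp":[-0.3,0,0],"angular":[0,0,0],"gripper":5},{"dp":[-0.2,0,0],"angular":[0,0,0],"gripper":5},{"dp":[-0.1,0,0],"angular":[0,0,0],"gripper":5},{"dp":[0,0,0],"angular":[0,0,0],"gripper":5}], grip_force=80)

```text
clock: 5.3
position: [0.5477, -0.0631, 0.1745]
ee_rot: [0.654, -0.272, 0.652, 0.271]
contact_force: [0.5, -0.6, -2.1]
width: 0.0141
```

```bash
python3 -c "
from h import *
go(.486,.1455,.175,59)
d=grab('wrist'); np.savez('w4.npz',**d); cv2.imwrite('pics/w4.png',d['image'])"
```

```text
[-0.0617, 0.2086, 0.0005] units [-0.007, 1.591, 0.869] jaw 45.1 turn deg 13.9 units [-0.1543, 0.0003, 0.0016]
t 5.3 pos [ 0.5477 -0.0631  0.1745] F [ 0.5 -0.6 -2.1] w 0.0141 q [-0.24  0.28  1.65 -0.    1.21 -1.03]
```

View pics/w4.png

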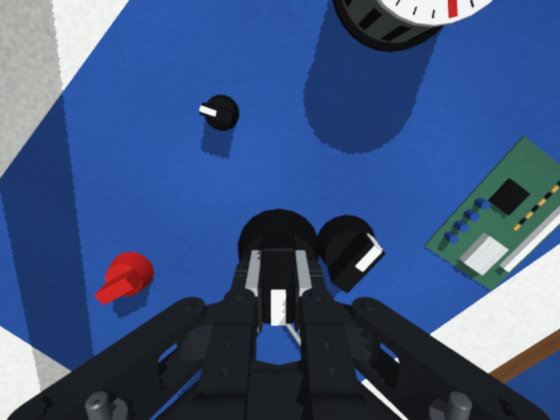

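The knob is held, with its skirt's near edge at (278,210) and its white line at (278,307) between the pads. Next I measure its centre in the hand from the skirt's arc.

```bash
cat >> h.py <<'E'
from scipy.optimize import least_squares
def inhand(d,T,zu,rows=(190,240),cols=(225,330)):
    """skirt rim arc (r 25 mm at underside height zu) -> knob centre, world and in tool axes"""
    P=cloud(d); m=(P[...,2]>zu-.012)&(P[...,2]<zu+.06)&(d["depth"]>0)
    pts=[]
    for u in range(cols[0],cols[1]):
        v=np.where(m[rows[0]:rows[1],u])[0]
        if len(v) and v[0]>0: pts.append(ray(d,u,rows[0]+v[0]-.5,zu)[:2])
    pts=np.array(pts); c0=T[:2,3]
    f=least_squares(lambda c:np.hypot(*(pts-c).T)-.025,c0,loss="soft_l1",f_scale=.0005); f2=least_squares(lambda c:np.hypot(*(pts-c[:2]).T)-c[2],[*c0,.025],loss="soft_l1",f_scale=.0005)
    e=T[:3,:3].T@np.r_[f.x-c0,0]
    print("arc n",len(pts),"centre",f.x.round(4),"free r",f2.x.round(4),"tool y,z offset",e[1:].round(4),"rms",np.sqrt((f.fun**2).mean()).round(5))
E
python3 - <<'E'
from h import *
d=dict(np.load("w4.npz")); T=toolT(get_state()); inhand(d,T,T[2,3]-.026)
P=cloud(d); s=P[215:235,260:300].reshape(-1,3); print(np.percentile(s[:,2],[5,50,95]).round(4)); s=P[255:285,270:288].reshape(-1,3); print("top",np.percentile(s[:,2],[5,50,95]).round(4))
# pointer direction: bar white line
h=cv2.cvtColor(d["image"],cv2.COLOR_BGR2HSV); w=(h[...,1]<60)&(h[...,2]>150); w[:290]=0;w[328:]=0;w[:,:266]=0;w[:,290:]=0
ys,xs=np.where(w); L=np.array([ray(d,a,b,T[2,3]+.02)[:2] for a,b in zip(xs,ys)]); c=cv2.minAreaRect(L.astype(np.float32)); print("white rect",c, "rel TCP in tool y,z", (T[:3,:3].T@np.r_[np.array(c[0])-T[:2,3],0])[1:].round(4))
e=(L-T[:2,3])@np.array([np.cos(np.radians(-45)),np.sin(np.radians(-45))]); print(e.min(),e.max())
print(T.round(3))
E
```

```text
arc n 80 centre [ 0.548  -0.0651] free r [ 0.5481 -0.0652  0.0251] tool y,z offset [-0.002 -0.001] rms 0.00021
[0.1578 0.1669 0.1781]
top [0.1943 0.1951 0.1961]
white rect ((0.5568753480911255, -0.07299531996250153), (0.009090818464756012, 0.0218188539147377), 45.04973602294922) rel TCP in tool y,z [-0.0139 -0.0003]
0.002953182884144194 0.024770536752464135
[[ 0.001 -0.708  0.706  0.547]
 [-0.001  0.706  0.708 -0.063]
 [-1.    -0.001 -0.     0.174]
 [ 0.     0.     0.     1.   ]]
```

arm_command(series=[{"dp":[0,0.2,0.11],"angular":[0,0,0],"gripper":5},{"dp":[0,0.35,0.19],"angular":[0,0,0],"gripper":5},{"dp":[0,0.4,0.22],"angular":[0,0,0],"gripper":5},{"dp":[0,0.35,0.19],"angular":[0,0,0],"gripper":5},{"dp":[0,0.2,0.11],"angular":[0,0,0],"gripper":5},{"dp":[0,0.09,0.05],"angular":[-0.07,0,0],"gripper":5},{"dp":[0,0,0],"angular":[-0.08,0,0],"gripper":5},{"dp":[0,0,0],"angular":[0,0,0],"gripper":5}])

```text
clock: 6.35
position: [0.4774, 0.1514, 0.1621]
ee_rot: [0.609, -0.344, 0.623, 0.351]
contact_force: [0.7, 0.2, -0.7]
width: 0.0143
```

```bash
python3 -c "
from h import *
go(.486,.1455,.165,59)"
```

```text
[0.0086, -0.0059, 0.0029] units [-0.026, -0.086, -0.005] jaw 58.9 turn deg 0.1 units [-0.0014, -0.008, -0.0108]
t 6.35 pos [0.4774 0.1514 0.1621] F [ 0.7  0.2 -0.7] w 0.0143 q [ 0.17  0.23  1.76  0.    1.18 -0.86]
```

arm_command(series=[{"dp":[-0.02,-0.04,0],"angular":[0,-0.008,-0.01],"gripper":5},{"dp":[0,-0.04,0],"angular":[0,0,0],"gripper":5},{"dp":[0,0,0],"angular":[0,0,0],"gripper":5},{"dp":[0,0,0],"angular":[0,0,0],"gripper":5},{"dp":[0,0,0],"angular":[0,0,0],"gripper":5},{"dp":[0,0,0],"angular":[0,0,0],"gripper":5},{"dp":[0,0,0],"angular":[0,0,0],"gripper":5},{"dp":[0,0,0],"angular":[0,0,0],"gripper":5}])

```text
clock: 7.35
position: [0.486, 0.1449, 0.1634]
ee_rot: [0.616, -0.345, 0.617, 0.346]
contact_force: [0.5, 0.5, -1.2]
width: 0.0145
```

```bash
python3 - <<'E'
from h import *
go(.486,.1455,.165,59)
ims=[]
for n in ["wrist","scene","side"]:
    d=grab(n); np.savez(n+"5.npz",**d); ims.append(d["image"])
T=toolT(get_state())
o=np.zeros((600,800,3),np.uint8); o[:420,:560]=ims[0]
o[:200,560:800]=cv2.resize(ims[1][150:220,270:354],(240,200),interpolation=cv2.INTER_CUBIC)
o[200:400,560:800]=cv2.resize(ims[2][150:240,180:288],(240,200),interpolation=cv2.INTER_CUBIC)
cv2.imwrite("pics/c5.png",o); inhand(dict(np.load("wrist5.npz")),T,T[2,3]-.0255)
E
```

```text
[0.0, 0.0006, 0.0016] units [-0.013, 0.002, 0.004] jaw 58.5 turn deg 0.5 units [-0.0052, -0.0004, -0.001]
t 7.35 pos [0.486  0.1449 0.1634] F [ 0.5  0.5 -1.2] w 0.0145 q [ 0.15  0.22  1.75  0.    1.16 -0.87]
arc n 80 centre [0.4861 0.1435] free r [0.486  0.1435 0.025 ] tool y,z offset [-0.0008 -0.0012] rms 0.0002
```

View pics/c5.png

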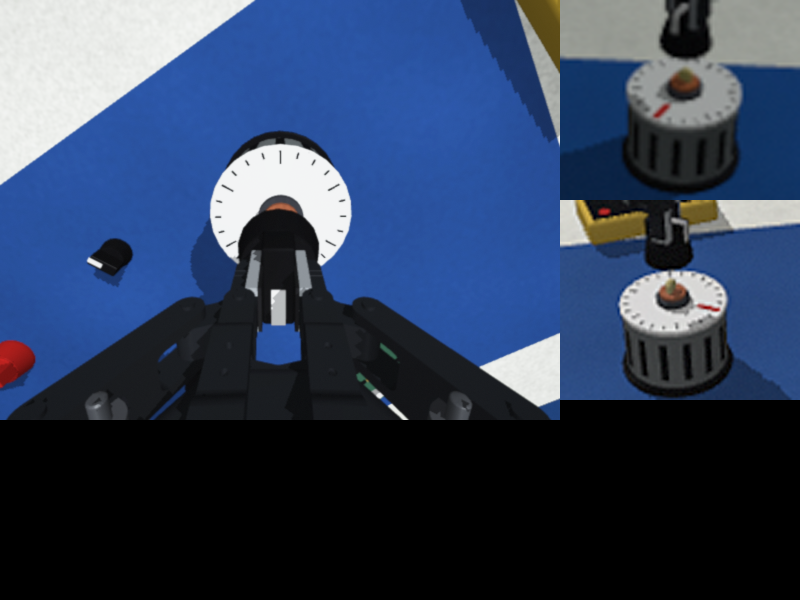

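The wrist view shows the knob over the dial: dial centred near (280,208), dark seat arc at (280,196), knob rim at (278,212). The side and scene crops agree that it stands above the shaft. Next I measure the offset between knob and dial in this one image.

```bash
cat >> h.py <<'E'
def fitc(p,r=None,c0=None):
    c0=p.mean(0) if c0 is None else c0
    if r: return least_squares(lambda c:np.hypot(*(p-c).T)-r,c0,loss="soft_l1",f_scale=.0004).x
    return least_squares(lambda c:np.hypot(*(p-c[:2]).T)-c[2],[*c0,.05],loss="soft_l1",f_scale=.0004).x
def dial2(d,T,top=120,seatcols=(268,293)):
    h=cv2.cvtColor(d["image"],cv2.COLOR_BGR2HSV); m=(h[...,1]<60)&(h[...,2]>150); m[:top]=0
    m=m.astype(np.uint8); m[:, :150]=0; m[:,420:]=0
    k,l,st,c=cv2.connectedComponentsWithStats(m); i=max([i for i in range(1,k) if st[i,1]>top],key=lambda i:st[i,4]); m=l==i
    pts=[]
    for v in range(st[i,1],240):
        u=np.where(m[v])[0]
        if len(u): pts+= [ray(d,u[0]-.5,v,.084)[:2],ray(d,u[-1]+.5,v,.084)[:2]]
    for u in range(st[i,0]+8,st[i,0]+st[i,2]-8):
        v=np.where(m[:,u])[0]
        if len(v): pts.append(ray(d,u,v[0]-.5,.084)[:2])
    pts=np.array(pts); f=fitc(pts,c0=np.array([.486,.145])); print("dial",f.round(4),"fixed r .0555",fitc(pts,.0555,np.array([.486,.145])).round(4))
    g=h[...,2]; sp=[]
    for u in range(*seatcols):
        v=np.where((g[175:230,u]<120))[0]
        if len(v): sp.append(ray(d,u,175+v[0]-.5,.09)[:2])
    sp=np.array(sp); print("seat",fitc(sp,.018,np.array([.486,.145])).round(4),len(sp))
    return f[:2]
E
python3 - <<'E'
from h import *
d=dict(np.load("wrist5.npz")); T=toolT(get_state())
c=dial2(d,T); inhand(d,T,T[2,3]-.0255)
# same fits on the earlier free view
d=dict(np.load("w1.npz")); dial2(d,None,110,(280,300))
for n,(u0,u1,v0,v1) in [("scene",(285,345,140,200)),("side",(200,265,140,215))]:
    d=dict(np.load(n+"5.npz")); P=cloud(d); s=P[v0:v1,u0:u1].reshape(-1,3); hv=cv2.cvtColor(d["image"],cv2.COLOR_BGR2HSV)[v0:v1,u0:u1].reshape(-1,3)
    k=s[(s[:,2]>.133)&(s[:,2]<.162)]; print(n,"knob",len(k),np.percentile(k,[3,97],axis=0).round(4).tolist()); 
    t=s[(s[:,2]>.075)&(s[:,2]<.09)]; print(n,"dial",len(t),np.percentile(t,[1,99],axis=0).round(4).tolist())
E
```

```text
dial [0.4863 0.145  0.0559] fixed r .0555 [0.4859 0.1452]
seat [0.4857 0.145 ] 25
arc n 80 centre [0.4861 0.1435] free r [0.486  0.1435 0.025 ] tool y,z offset [-0.0008 -0.0012] rms 0.0002
dial [0.4865 0.1448 0.0561] fixed r .0555 [0.4861 0.145 ]
seat [0.4889 0.1441] 20
scene knob 160 [[0.488, 0.127, 0.1385], [0.5131, 0.1704, 0.1616]]
scene dial 752 [[0.439, 0.0982, 0.0759], [0.5439, 0.2022, 0.0888]]
side knob 229 [[0.4625, 0.1204, 0.1392], [0.5062, 0.1419, 0.1617]]
side dial 1036 [[0.4329, 0.0911, 0.0757], [0.5379, 0.1992, 0.0893]]
```

arm_command(series=[{"dp":[0.03,0.004,0.012],"angular":[0,0,0],"gripper":5},{"dp":[0.06,0,0],"angular":[0,0,0],"gripper":5},{"dp":[0.06,0,0],"angular":[0,0,0],"gripper":5},{"dp":[0.03,0,0],"angular":[0,0,0],"gripper":5},{"dp":[0,0,0],"angular":[0,0,0],"gripper":5},{"dp":[0,0,0],"angular":[0,0,0],"gripper":5},{"dp":[0,0,0],"angular":[0,0,0],"gripper":5},{"dp":[0,0,0],"angular":[0,0,0],"gripper":5}])

```text
clock: 8.5
position: [0.4862, 0.1465, 0.14]
ee_rot: [0.616, -0.345, 0.617, 0.346]
contact_force: [-0.3, -0.1, 0.2]
width: 0.014
```

```bash
python3 - <<'E'
from h import *
go(.4863,.1464,.1335,59)
d=grab("wrist"); np.savez("wrist6.npz",**d); cv2.imwrite("pics/c6.png",d["image"]); T=toolT(get_state())
try: dial2(d,T,100)
except Exception as e: print(e)
inhand(d,T,T[2,3]-.0255)
E
```

```text
[0.0001, -0.0001, -0.0065] units [0.055, -0.001, -0.001] jaw 58.5 turn deg 0.5 units [-0.0052, -0.0006, -0.0013]
t 8.5 pos [0.4862 0.1465 0.14  ] F [-0.3 -0.1  0.2] w 0.014 q [ 0.16  0.25  1.79  0.    1.11 -0.87]
dial [0.4862 0.1451 0.0558] fixed r .0555 [0.4859 0.1453]
seat [0.4855 0.145 ] 25
arc n 80 centre [0.4863 0.1451] free r [0.4862 0.1451 0.0249] tool y,z offset [-0.0008 -0.0012] rms 0.0002
```

arm_command(series=[{"dp":[0.03,0,0],"angular":[0,0,0],"gripper":5},{"dp":[0.03,0,0],"angular":[0,0,0],"gripper":5},{"dp":[0.02,0,0],"angular":[0,0,0],"gripper":5},{"dp":[0.02,0,0],"angular":[0,0,0],"gripper":5},{"dp":[0.01,0,0],"angular":[0,0,0],"gripper":5},{"dp":[0,0,0],"angular":[0,0,0],"gripper":5},{"dp":[0,0,0],"angular":[0,0,0],"gripper":5},{"dp":[0,0,0],"angular":[0,0,0],"gripper":5}])

```text
clock: 9.55
position: [0.4864, 0.1465, 0.126]
ee_rot: [0.616, -0.345, 0.617, 0.346]
contact_force: [-0.0, 0.3, -0.5]
width: 0.0144
```

```bash
python3 - <<'E'
from h import *
go(.4863,.1464,.1155,59)
d=grab("wrist"); T=toolT(get_state()); inhand(d,T,T[2,3]-.0255)
E
```

```text
[-0.0001, -0.0001, -0.0105] units [0.087, 0.0, -0.001] jaw 58.5 turn deg 0.5 units [-0.0052, -0.0006, -0.0011]
t 9.55 pos [0.4864 0.1465 0.126 ] F [-0.   0.3 -0.5] w 0.0144 q [ 0.16  0.26  1.81  0.    1.07 -0.87]
arc n 80 centre [0.4864 0.145 ] free r [0.4864 0.1451 0.0249] tool y,z offset [-0.0008 -0.0012] rms 0.0002
```

There was no contact force with the underside near 0.1005, so the bore is on the shaft. I'll go on down onto the washer.

arm_command(series=[{"dp":[0.02,0,0],"angular":[0,0,0],"gripper":5},{"dp":[0.02,0,0],"angular":[0,0,0],"gripper":5},{"dp":[0.02,0,0],"angular":[0,0,0],"gripper":5},{"dp":[0.02,0,0],"angular":[0,0,0],"gripper":5},{"dp":[0.01,0,0],"angular":[0,0,0],"gripper":5},{"dp":[0.01,0,0],"angular":[0,0,0],"gripper":5},{"dp":[0,0,0],"angular":[0,0,0],"gripper":5},{"dp":[0,0,0],"angular":[0,0,0],"gripper":5}])

```text
clock: 10.6
position: [0.4864, 0.1465, 0.1175]
ee_rot: [0.617, -0.346, 0.617, 0.346]
contact_force: [-2.3, -0.0, 5.8]
width: 0.0139
```

```bash
python3 - <<'E'
from h import *
go(.4863,.1464,.1155,59)
d=grab("wrist"); T=toolT(get_state()); inhand(d,T,T[2,3]-.0255)
P=cloud(d); print("top z",np.median(P[255:285,272:286,2]))
E
```

```text
[-0.0001, -0.0001, -0.002] units [0.017, 0.0, -0.001] jaw 58.6 turn deg 0.4 units [-0.005, 0.0003, 0.0001]
t 10.6 pos [0.4864 0.1465 0.1175] F [-2.3 -0.   5.8] w 0.0139 q [ 0.16  0.27  1.82  0.    1.05 -0.87]
arc n 1 centre [0.4788 0.1575] free r [0.4826 0.152  0.0317] tool y,z offset [0.0122 0.0054] rms 0.0
top z 0.13813743743409507
```

arm_command(series=[{"dp":[0.015,0,0],"angular":[0,0,0],"gripper":5},{"dp":[0.015,0,0],"angular":[0,0,0],"gripper":5},{"dp":[0.015,0,0],"angular":[0,0,0],"gripper":5},{"dp":[0.015,0,0],"angular":[0,0,0],"gripper":5},{"dp":[0.015,0,0],"angular":[0,0,0],"gripper":5},{"dp":[0.015,0,0],"angular":[0,0,0],"gripper":5},{"dp":[0.015,0,0],"angular":[0,0,0],"gripper":5},{"dp":[0.015,0,0],"angular":[0,0,0],"gripper":5}])

```text
clock: 11.65
position: [0.4864, 0.1466, 0.1154]
ee_rot: [0.619, -0.347, 0.615, 0.345]
contact_force: [-3.8, -1.7, 13.7]
width: 0.014
```

```bash
python3 - <<'E'
from h import *
go(.4863,.1464,.1155,59)
ims={}
for n in ["wrist","scene","side"]:
    d=grab(n); np.savez(n+"7.npz",**d); ims[n]=d["image"]
    P=cloud(d)
    if n=="wrist": print("top z",np.median(P[255:285,272:286,2]))
go(.4863,.1464,.1155,59)
o=np.zeros((600,800,3),np.uint8); o[:420,:560]=ims["wrist"]
o[:200,560:800]=cv2.resize(ims["scene"][150:220,270:354],(240,200),interpolation=cv2.INTER_CUBIC)
o[200:400,560:800]=cv2.resize(ims["side"][150:240,180:288],(240,200),interpolation=cv2.INTER_CUBIC)
cv2.imwrite("pics/c7.png",o)
E
```

```text
[-0.0001, -0.0002, 0.0001] units [-0.001, -0.0, -0.002] jaw 58.6 turn deg 0.4 units [-0.0045, 0.0023, 0.0033]
t 11.65 pos [0.4864 0.1466 0.1154] F [-3.8 -1.7 13.7] w 0.014 q [ 0.16  0.27  1.83 -0.    1.04 -0.87]
top z 0.13602468115659094
[-0.0001, -0.0002, 0.0001] units [-0.001, -0.0, -0.002] jaw 58.6 turn deg 0.4 units [-0.0045, 0.0023, 0.0033]
t 11.8 pos [0.4864 0.1466 0.1154] F [-4.  -0.5 13.6] w 0.0138 q [ 0.16  0.27  1.83 -0.    1.04 -0.87]
```

View pics/c7.png

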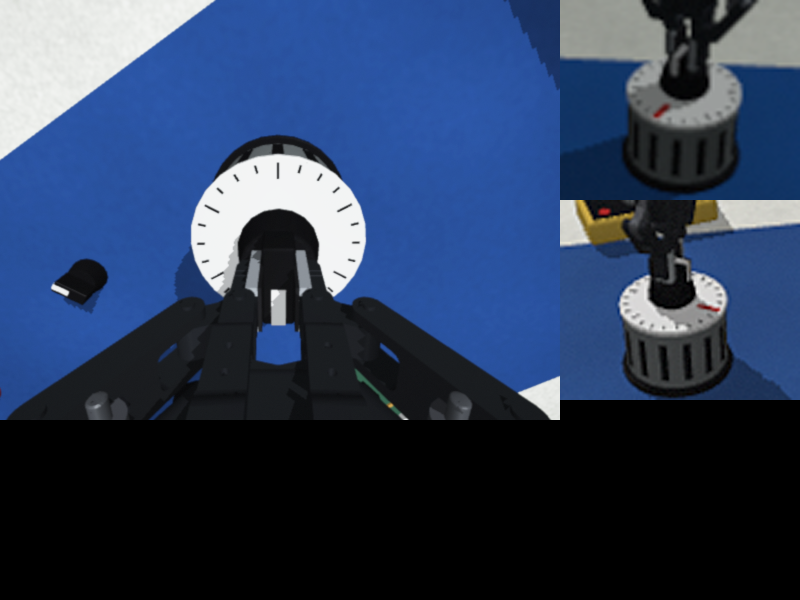

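Both the top height (0.136) and the stop at 13.7 N point to the knob being home; the pointer side lies over the red line in both views. I'll press a little harder for margin on the seat.

arm_command(series=[{"dp":[0.02,0,0],"angular":[0,0,0],"gripper":5},{"dp":[0.025,0,0],"angular":[0,0,0],"gripper":5},{"dp":[0.03,0,0],"angular":[0,0,0],"gripper":5},{"dp":[0.03,0,0],"angular":[0,0,0],"gripper":5},{"dp":[0.03,0,0],"angular":[0,0,0],"gripper":5},{"dp":[0.03,0,0],"angular":[0,0,0],"gripper":5},{"dp":[0.03,0,0],"angular":[0,0,0],"gripper":5},{"dp":[0.03,0,0],"angular":[0,0,0],"gripper":5}])

```text
clock: 12.8
position: [0.4863, 0.1466, 0.1154]
ee_rot: [0.622, -0.349, 0.611, 0.343]
contact_force: [-6.5, -1.5, 26.5]
width: 0.0143
```

```bash
python3 - <<'E'
from h import *
go(.4863,.1464,.1155,59)
d=grab("wrist"); print("top z",np.median(cloud(d)[255:285,272:286,2])); 
for i in range(4): grab("wrist")
go(.4863,.1464,.1155,59); print(get_state()["qd"].round(4))
E
```

```text
[-0.0, -0.0002, 0.0001] units [-0.001, -0.0, -0.001] jaw 58.7 turn deg 0.3 units [-0.0039, 0.0063, 0.0094]
t 12.8 pos [0.4863 0.1466 0.1154] F [-6.5 -1.5 26.5] w 0.0143 q [ 0.16  0.26  1.84 -0.    1.02 -0.87]
top z 0.13598146176485076
[-0.0001, -0.0001, 0.0001] units [-0.001, -0.0, -0.001] jaw 58.7 turn deg 0.3 units [-0.0039, 0.0063, 0.0094]
t 13.05 pos [0.4864 0.1465 0.1154] F [-6.4 -1.  25.9] w 0.0141 q [ 0.16  0.26  1.84 -0.    1.02 -0.87]
[-0.0005  0.0025  0.0003  0.0026 -0.001  -0.0008]
```

```bash
python3 -c "
from rig import sign_off; print(sign_off())"
```

```text
the job is handed in; nothing more can be done
None
```

I fitted the middle-sized black pointer knob on the transformer's shaft, pressed it home on its seat and handed the job in with the gripper still holding it down.

I picked the middle-sized knob out of three black ones by measured size and gripped it by its bar. I turned it about 14° so its pointer lay along the red line, centred it over the dial with the wrist camera and slid it down the shaft.

**Last checks:**
- **Seating:** the knob's top was at 0.136 m, which puts its underside at 0.090 m, the seat's height. It did not move when I raised the push from 14 N to 26 N.
- **Alignment:** the pointer was at about -31.3° by the gripper's angle, and the red line measured -30.4° to -31.4°. Just before it went down, the knob's centre agreed with the dial's to within 0.3 mm.
- **Hold:** the grip was set to 80 N and the arm was steady, pressing with about 26 N. The whole job took 13 s on the robot's clock.

**What disagreed:**
- **Finger opening:** it read about 14 mm on the 16 mm bar.
- **Knob's place in the hand:** the first measurement was about 1.2 mm off the later, steadier ones, which I used.
- **Tilt:** the tool tilted about 1° under the final push, well inside the limit.
- **Rim check:** the camera check of the knob's rim failed once it was down on the washer. Centring there rests on the earlier fit and the unchanged tool position.

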